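# Sort inspected soap bars into the pass and reject holders by their tags

### The arm

A 6-joint arm with a two-finger parallel gripper is mounted at the origin on a cart in front of the work surface, level with it; the furniture and walls round the work are solid. World frame = base frame: x ahead of the robot, y to its left, z up, the work surface at z = 0. Lengths are in mm, angles in rad, forces in N, time in s.
With the tool pointing down it reaches from about 300 to 875 mm from the base axis. Payload 4.2 kg.
Tool frame: the origin (TCP) lies on the centre line of the jaws, within the pads' length; the fingertips stand 11 mm ahead of it and the grasp point (between the pads) lies 8 mm behind it (arm.tip_extent is the distance from the TCP to the fingertips, in mm); y points along the fingers, z is the direction in which the jaws open and shut, and the axes are right-handed (so a half turn about y gives the same grasp; the last joint's range is limited). The gripper opens to 85 mm and grips with 20 to 120 N. Pads are 22 mm wide; open, the fingers measure 114 mm over their backs; the gripper's body (76 mm by 85 mm) begins 54 mm behind the grasp point. The pads swing forward as they close: fully open they stand 13 mm farther back than shut.
Start: joints at [-1.183, 0.32, 1.565, -0, 1.257, -0.02], TCP at [228.043, -527.86, 242.338] pointing down, gripper open.
Joint ranges: [-3.11, 3.11], [-0.84, 2.01], [0.21, 2.61], [-1.34, 4.49], [0.05, 2.63], [-2.56, 2.56]. Speed limits (rad/s): [2.57, 2.57, 3.14, 3.14, 3.14, 3.14].

### API

Orientations are given as a 3x3 rotation matrix whose columns are the frame's x, y, z axes.
In Python, from station import telemetry, eyes, order, arm gives the robot as it stands. The module is installed in compiled form; this text tells all that it offers.
- The arm moves only by the shell command python3 -m creep 'ROWS' [FORCE]. ROWS is a JSON object of lists of equal length, an entry for each row: "fingers": the finger opening in m, from 0 to 0.0854; "xyz": the shift along the tool's x, y, z in m, a list of three; "turn": the turn, a rotation vector about the tool's x, y, z in degrees, a list of three. In form: {"fingers": [fingers, ...], "xyz": [[dx, dy, dz], ...], "turn": [[ax, ay, az], ...]}. A call has 1 to 5 rows; each row is the pose to reach, as a shift and turn from the pose commanded when the call began, along the tool's axes at that moment; what a row does not reach only later rows make up. A row lasts 1/8 s, in which the tool goes at most 62.5 mm and 10.7 degrees, less where a joint would pass 70% of its speed; a pose out of reach is approached as far as the arm can. A call with a gripper value outside its range is refused whole. The fingers move at their own pace and stop on an object; FORCE is the grip in N (left out, the last holds). Time passes only in rows, so rows that repeat a pose let the fingers close. It gives the time, the measured TCP pose, the force and the opening at its end, in the units of the state.
- telemetry.read_state(): the state, without advancing time (a new reading comes with each control period).
- eyes.capture(name): name is "side" or "top"; returns a dict with "color" (384x512x3 uint8, blue, green, red), "mtx" (3x3 intrinsics, pixels), "rvec" (rotation vector, rad) and "tvec" (3), from world to camera coordinates, as OpenCV has them. Camera axes: x right, y down, z forward; pixel columns grow to the right and rows downward; lengths in mm; the calibration is good to about 2 mm. A picture is of the moment at which its call begins. There is no depth.
- order.close_job(): hands the job in, once; it reports no verdict.
The state is a dict: "time_s": time; "qpos": joint angles; "dq": joint speeds; "joint_efforts": joint torques, N m; "tcp_pos": TCP position; "eef_rot": TCP orientation; "contact_force": force on the tool from outside, world axes, zero at the start; "torque": the same for the moment, N m; "width": opening from 0.0 (shut) to 1.0 (fully open).
Only numpy, scipy, OpenCV 4.12 (cv2) and the standard library are available. Lean on these libraries where they do the work, as an engineer would, in place of code of your own. Each camera call takes 0.05 s, during which the arm holds its last target.

### The job

The tagged soap bars have been inspected: a round tag means passed, a narrow strip tag means rejected. Slide each tagged bar along the counter, flat and without lifting it, fully home against the back stop of the roofed wooden holder whose top carries the same shape of marker (round disc or strip), and leave the untagged bar where it is.

Things in the scene. Friction and masses are not known exactly. Their poses are not given: they have to be found in the camera images.
- bar_round: Cream wrapped soap bar with a round dark-wood tag (40 mm across, 4 mm thick) fixed on its top. It lies flat; body 54 mm wide, 78 mm long and 27 mm high, about 0.1 kg, loose. Origin at the centre of its underside, its z up, its y along the 78 mm length (either end may go first), its x across the 54 mm width.
- bar_strip: Cream wrapped soap bar with a narrow dark-wood strip tag (14 x 54 mm, 4 mm thick) fixed lengthwise on its top. It lies flat; body 54 mm wide, 78 mm long and 27 mm high, about 0.1 kg, loose. Origin at the centre of its underside, its z up, its y along the 78 mm length (either end may go first), its x across the 54 mm width.
- bar_plain: Cream wrapped soap bar of the same size without any tag; to be left alone. Origin at the centre of its underside, y along its length.
- holder_round_home (a point): Light-wood bar holder, round dark-wood disc on its roof (passed). Fixed, 80 mm wide, 43 mm high, no floor; open in front (-x); roof underside 37 mm up. The point is on the counter, where a home bar's underside centre lies: x into the slot, y across, z up. Back stop at x = +39.5 mm; walls at y = +-32 mm from x = -20 mm inward, flared to +-41 at x = -36; roof from x = -13 mm.
- holder_strip_home (a point): Light-wood bar holder, dark-wood strip on its roof (rejected). Fixed, 80 mm wide, 43 mm high, no floor; open in front (-x); roof underside 37 mm up. The point is on the counter, where a home bar's underside centre lies: x into the slot, y across, z up. Back stop at x = +39.5 mm; walls at y = +-32 mm from x = -20 mm inward, flared to +-41 at x = -36; roof from x = -13 mm.
Mind the look-alikes: they are no part of the job. What is shaped like the bar_round but orange is not meant. What is shaped like the part that bears holder_round_home but blue is not meant.

How it is judged (in metres and radians):
At the end, for the whole second after the job is handed in: Each tagged bar lies flat and at rest inside the holder with its own marker: within 7 mm of fully home, within 12 mm of the slot's centre line, its length within 0.2 rad of the slot (x of bar_round in the frame of holder_round_home between -0.007 and 0.007 m and y of bar_round in the frame of holder_round_home between -0.012 and 0.012 m and angle between the y axis of bar_round and the x axis of holder_round_home, either way round below 0.2 rad and angle between each of bar_round, bar_strip's own z axis and vertical below 0.1 rad and height (world z) of each of bar_round, bar_strip below 0.006 m and linear speed of each of bar_round, bar_strip below 0.01 m/s and x of bar_strip in the frame of holder_strip_home between -0.007 and 0.007 m and y of bar_strip in the frame of holder_strip_home between -0.012 and 0.012 m and angle between the y axis of bar_strip and the x axis of holder_strip_home, either way round below 0.2 rad); the robot touches nothing.
It fails at once if a tagged bar was lifted off the counter (underside centre more than 20 mm up) or tipped over (height (world z) of any of bar_round, bar_strip above 0.02 m or angle between any of bar_round, bar_strip's own z axis and vertical above 0.6 rad).
It fails at once if the untagged bar was moved by more than 20 mm (distance of bar_plain from where it was at the start of the episode above 0.02 m).
It also fails if it takes over 72 s, if anything falls off the work surface, if the arm or the gripper's body presses on something with over 40 N, if the wrist force passes 120 N, or if a joint passes its speed limit or range.

## Working session

There is one attempt and no reset: what is moved stays moved. The work goes in short steps, Python scripts to look and compute and a shell command to move; the robot and the scene stay as the last step left them, time stands still between calls to the robot, and variables do not carry over. Pictures are saved under pics/ and viewed, and the job is handed in when it is done.

```bash
mkdir -p pics; python3 - <<'E'
from station import telemetry, eyes, order, arm
import cv2
for n in("side","top"):
    c=eyes.capture(n); cv2.imwrite(f"pics/{n}0.png",c["color"]); print(n,c["mtx"],c["rvec"],c["tvec"])
s=telemetry.read_state(); print(s); print(arm.tip_extent)
E
```

```text
side [[454.5570616    0.         251.49997891]
 [  0.         454.5570616  192.21099083]
 [  0.           0.           1.        ]] [ 0.16072198 -2.62279659  1.63343615] [ 595.67274542  -26.39803077 1704.69221099]
top [[413.04143532   0.         257.19739195]
 [  0.         413.04143532 191.42767863]
 [  0.           0.           1.        ]] [ 2.13201029 -2.13742967  0.18582005] [ 240.64681823  566.81641297 1216.69206527]
{'time_s': 0.1, 'qpos': array([-1.18303557e+00,  3.20259593e-01,  1.56553379e+00,  2.61126135e-05,
        1.25741785e+00, -1.99913311e-02]), 'dq': array([ 5.82643490e-04, -7.15866657e-04, -2.18738154e-03, -4.43216542e-04,
        6.00885117e-04,  5.25123832e-05]), 'joint_efforts': array([-1.87277583e-04, -4.16407907e+01, -2.34704858e+01, -8.95398512e-05,
        4.89265658e-03, -1.77295908e-05]), 'tcp_pos': array([ 227.87512373, -527.48205961,  241.55718466]), 'eef_rot': array([[-9.18017759e-01, -5.89013054e-04,  3.96538834e-01],
       [-3.96539267e-01,  1.50780156e-03, -9.18016523e-01],
       [-5.71781575e-05, -9.99998690e-01, -1.61775542e-03]]), 'contact_force': array([ 0.83371449, -0.33300053,  0.41711308]), 'torque': array([-0.00099248, -0.02830874,  0.01721618]), 'width': 0.9998045846936949}
11.0
```

View pics/side0.png

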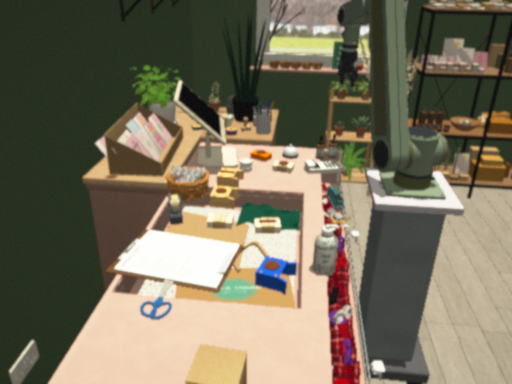

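View pics/top0.png

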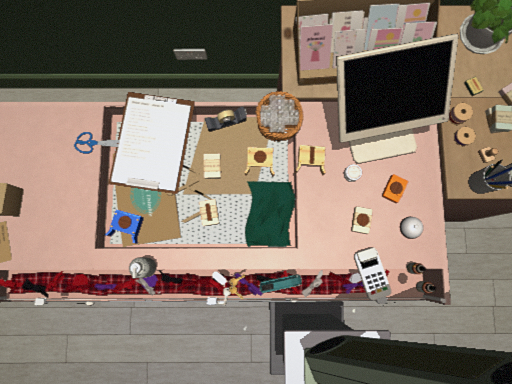

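```bash
cat > h.py <<'E'
import cv2,numpy as np
from station import telemetry, eyes, order, arm
def cap(n):
    c=eyes.capture(n); R=cv2.Rodrigues(c["rvec"])[0]; c["R"]=R; return c
def ray(c,uv,z):
    K,R,t=c["mtx"],c["R"],np.asarray(c["tvec"]).ravel()
    o=-R.T@t
    d=(R.T@np.linalg.inv(K)@np.c_[np.atleast_2d(uv),np.ones(len(np.atleast_2d(uv)))].T).T
    return o+d*((z-o[2])/d[:,2])[:,None]
def proj(c,p):
    return cv2.projectPoints(np.float64(p).reshape(-1,3),c["rvec"],c["tvec"],c["mtx"],None)[0].reshape(-1,2)
def crop(c,x0,y0,x1,y1,k,f):
    cv2.imwrite(f,cv2.resize(c["color"][y0:y1,x0:x1],None,fx=k,fy=k,interpolation=cv2.INTER_CUBIC))
E
python3 - <<'E'
from h import *
c=cap("top"); crop(c,95,95,295,245,4,"pics/t1.png"); crop(c,235,130,435,280,4,"pics/t2.png")
s=cap("side"); crop(s,140,130,340,280,4,"pics/s1.png")
print(np.round(ray(c,[[212,165],[208,212],[362,220],[260,157],[312,157],[396,187],[124,222],[297,248],[100,105]],0)))
E
```

```text
[[ 662.  384.    0.]
 [ 510.  394.    0.]
 [ 484.  -90.    0.]
 [ 688.  230.    0.]
 [ 688.   62.    0.]
 [ 589. -204.    0.]
 [ 479.  657.    0.]
 [ 397.  116.    0.]
 [ 865.  756.    0.]]
```

View pics/t1.png

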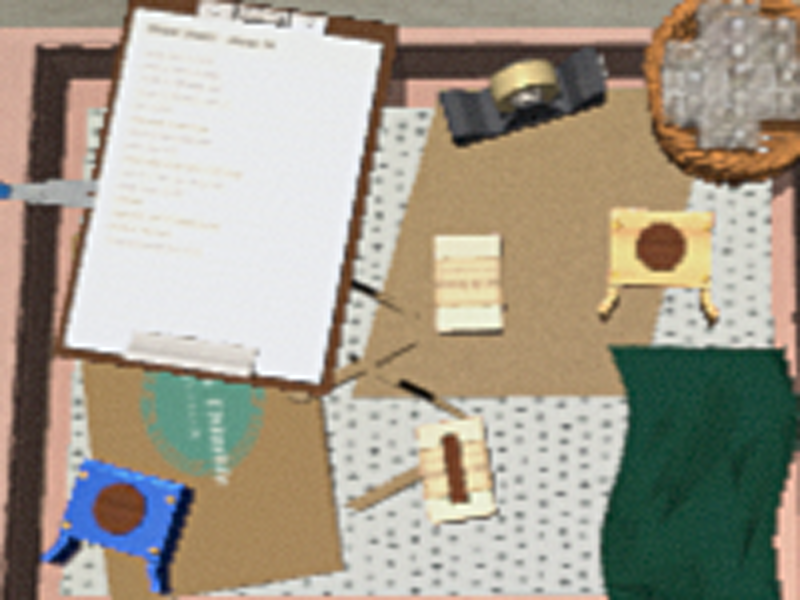

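View pics/t2.png

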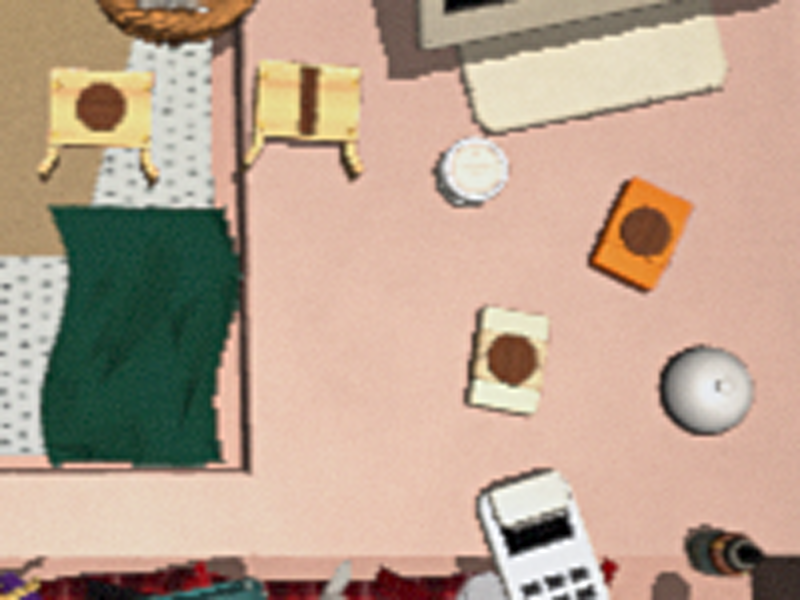

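View pics/s1.png

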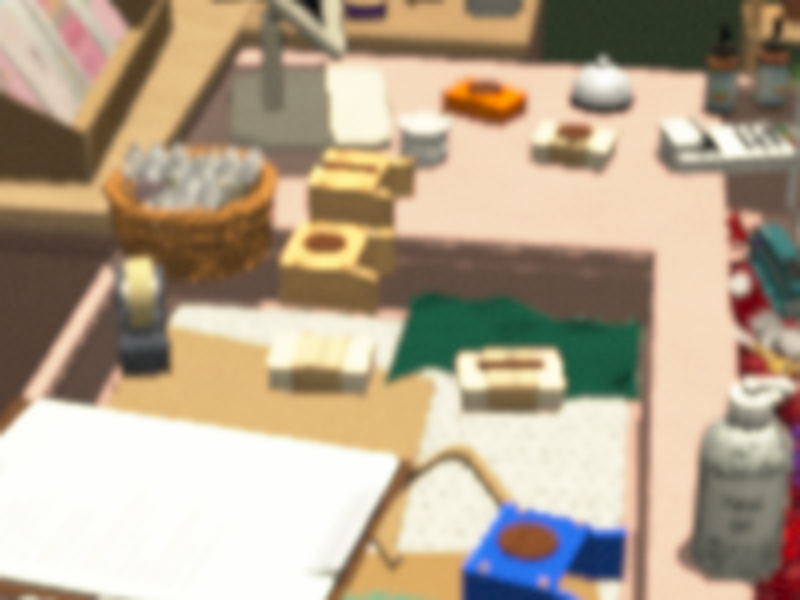

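```bash
python3 - <<'E'
from h import *
c=cap("top"); s=cap("side")
P=lambda c: c["mtx"]@np.c_[c["R"],np.ravel(c["tvec"])]
def tri(a,b):
    X=cv2.triangulatePoints(P(c),P(s),np.float64(a).reshape(2,1),np.float64(b).reshape(2,1)); return (X[:3]/X[3]).ravel().round(1)
f=lambda o,p,q:(o[0]+p/4,o[1]+q/4)
T1=(95,95);T2=(235,130);S=(140,130)
for n,a,b in [("striptag",f(T1,455,468),f(S,512,362)),("rdisc",f(T2,102,106),f(S,325,242)),("rdisc",f(T1,661,246),f(S,325,242)),("shold",f(T2,309,100),f(S,362,166)),("rtag",f(T2,513,358),f(S,576,131)),("blue",f(T1,119,509),f(S,528,542)),
("wellcorner near right",f(T2,246,468),f(S,652,252)),("cloth far corner",f(T2,52,206),f(S,390,378)),("clip corner",f(T1,325,388),f(S,400,460)),("orange",f(T2,645,230),f(S,487,88))]: print(n,tri(a,b))
E
```

```text
striptag [505.7 388.6  28.1]
rdisc [678.4 228.5  41.1]
rdisc [678.3 229.3  41.5]
shold [676.5  66.9  43.2]
rtag [480.7 -87.4  25.8]
blue [474.5 641.2  41.6]
wellcorner near right [399.7 117.   -3.5]
cloth far corner [618.  269.4 -63.8]
clip corner [575.5 495.8   1.3]
orange [ 580.5 -195.7   24.6]
```

```bash
cat >> h.py <<'E'
def P(c): return c["mtx"]@np.c_[c["R"],np.ravel(c["tvec"])]
def tri(c,s,a,b):
    X=cv2.triangulatePoints(P(c),P(s),np.float64(a).reshape(2,1),np.float64(b).reshape(2,1)); return (X[:3]/X[3]).ravel()
def dark(c,x0,y0,x1,y1):
    "brown tag contour nearest roi centre"
    im=c["color"][y0:y1,x0:x1].astype(int); b,g,r=im[...,0],im[...,1],im[...,2]
    m=((r<135)&(r>60)&(b<75)&(r>g+15)).astype(np.uint8)
    n,l,st,ce=cv2.connectedComponentsWithStats(m)
    i=1+np.argmax(st[1:,4]); p=np.argwhere(l==i)[:,::-1]+[x0,y0]
    return ce[i]+[x0,y0],st[i,4],p
def bright(c,x0,y0,x1,y1,f=None):
    im=c["color"][y0:y1,x0:x1]; hsv=cv2.cvtColor(im,cv2.COLOR_BGR2HSV)
    m=((hsv[...,0]>15)&(hsv[...,0]<40)&(hsv[...,2]>175)).astype(np.uint8)
    m=cv2.morphologyEx(m,cv2.MORPH_CLOSE,np.ones((5,5)))
    n,l,st,ce=cv2.connectedComponentsWithStats(m); i=1+np.argmax(st[1:,4])
    m=(l==i).astype(np.uint8); k=cv2.findContours(m,0,1)[0][0]+[[x0,y0]]
    return k.reshape(-1,2).astype(float),st[i,4]
def rect(c,k,z):
    w=ray(c,k,z)[:,:2]; return cv2.minAreaRect(w.astype(np.float32))
E
python3 - <<'E'
from h import *
c=cap("top"); s=cap("side")
for n,t,d,z in [("bar_strip",(196,196,222,228),(250,212,288,236),27),("bar_round",(346,203,377,236),(270,155,298,174),27),("plain",(202,152,222,180),None,27),("hold_round",(244,144,278,176),(208,180,236,200),43),("hold_strip",(296,143,328,176),(212,163,246,180),43)]:
    k,a=bright(c,*t); r=rect(c,k,z); print(n,a,"rect",np.round(r[0],1),np.round(r[1],1),round(r[2],1))
    if d:
        p,a1,px=dark(c,*t); q,a2,_=dark(s,*d); print("  tag",p.round(1),a1,q.round(1),a2,"tri",tri(c,s,p,q).round(1),"top@z",ray(c,p,z+4).round(1), "side@z",ray(s,q,z+4).round(1))
        w=ray(c,px,z+4)[:,:2]; w=w-w.mean(0); ev,V=np.linalg.eigh(w.T@w); print("  axis deg",np.degrees(np.arctan2(V[1,1],V[0,1])).round(1))
E
```

```text
bar_strip 792 rect [508.8 389.8] [97.3 77.6] 0.7
  tag [208.1 211.6] 56 [267.6 229.5] 47 tri [507.8 394.   -0.6] top@z [[507.8 390.4  31. ]] side@z [[501.3 447.4  31. ]]
  axis deg -170.5
bar_round 284 rect [479.5 -84. ] [50.9 82.6] 78.9
  tag [362.5 219.3] 114 [281.2 168.5] 28 tri [488.1 -92.5  -2.4] top@z [[482.9 -83.8  31. ]] side@z [[486.7 -14.8  31. ]]
  axis deg -140.7
plain 539 rect [654.2 382.7] [87.9 60.1] 0.7
hold_round 936 rect [669.4 228.5] [103.4  99.3] 89.9
  tag [259.6 156.4] 111 [227.2 182. ] 89 tri [662.6 231.5  77. ] top@z [[678.  231.5  47. ]] side@z [[666.7 170.9  47. ]]
  axis deg -171.6
hold_strip 508 rect [676.1  67.7] [96.9 88.9] 85.7
  tag [311.5 154.6] 63 [239.  174.5] 26 tri [660.3  68.7  37.5] top@z [[683.4  70.   47. ]] side@z [[634.4 100.9  47. ]]
  axis deg 177.3
```

```bash
python3 - <<'E'
from h import *
c=cap("top")
def g(x0,y0): return cv2.resize(c["color"][y0:y0+35,x0:x0+48],None,fx=8,fy=8,interpolation=cv2.INTER_CUBIC)
A=np.vstack([np.hstack([g(236,142),g(288,142)]),np.hstack([g(185,195),g(338,203)])])
cv2.imwrite("pics/t3.png",A); print(A.shape)
E
```

```text
(560, 768, 3)
```

View pics/t3.png

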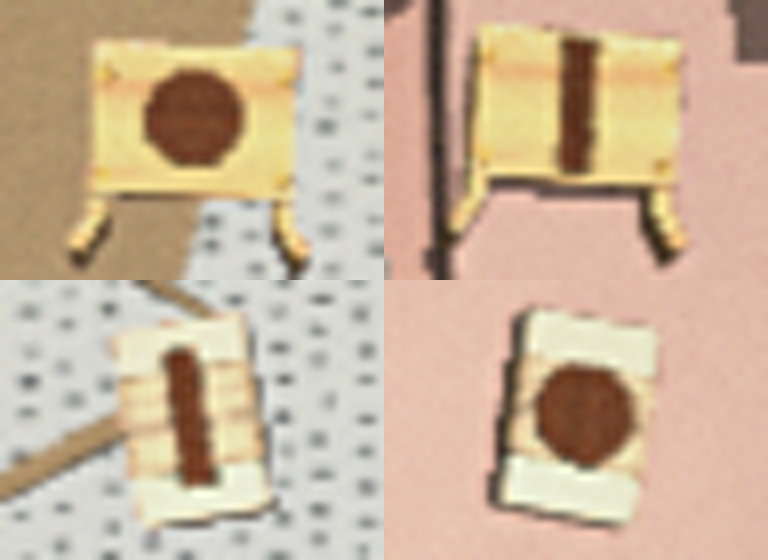

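```bash
python3 - <<'E'
from h import *
c=cap("top")
def q(o,pts,z,n):
    u=np.array(o)+(np.array(pts)+.5)/8-.5; w=ray(c,u,z)[:,:2]
    e=np.roll(w,-1,0)-w; print(n,"corners",w.round(0).tolist(),"ctr",w.mean(0).round(1),"edges",np.linalg.norm(e,axis=1).round(1),"ang",np.degrees(np.arctan2(e[:,1],e[:,0])).round(1))
q((236,142),[(92,40),(300,50),(290,198),(90,190)],43,"HR")
q((288,142),[(92,27),(298,42),(288,187),(100,178)],43,"HS")
q((185,195),[(112,50),(242,33),(270,222),(145,242)],27,"BS")
q((338,203),[(144,30),(274,50),(248,242),(116,220)],27,"BR")
for o,p,z,n in [((236,142),[193,118],47,"HR disc"),((288,142),[195,105],47,"HS strip"),((185,195),[190,137],31,"BS tag"),((338,203),[201,135],31,"BR tag")]:
    print(n,ray(c,np.array(o)+(np.array([p])+.5)/8-.5,z).round(1))
E
```

```text
HR corners [[711.0, 271.0], [707.0, 189.0], [647.0, 194.0], [651.0, 271.0]] ctr [678.8 231.1] edges [81.5 59.5 77.7 60.2] ang [-92.9 175.7  87.5  -0.7]
HS corners [[716.0, 108.0], [710.0, 27.0], [651.0, 33.0], [655.0, 106.0]] ctr [682.9  68.2] edges [80.8 58.5 73.1 60.8] ang [-94.4 174.4  87.1   1.8]
BS corners [[542.0, 421.0], [548.0, 371.0], [475.0, 359.0], [467.0, 407.0]] ctr [508.2 389.2] edges [50.7 74.4 48.4 75.8] ang [ -82.6 -170.9   99.    10.8]
BR corners [[524.0, -65.0], [516.0, -115.0], [442.0, -102.0], [450.0, -51.0]] ctr [482.7 -83.4] edges [50.6 75.3 51.  74.7] ang [-99.  169.6  80.4 -10.7]
HR disc [[678.3 231.1  47. ]]
HS strip [[683.2  68.5  47. ]]
BS tag [[507.4 389.6  31. ]]
BR tag [[482.3 -84.4  31. ]]
```

```bash
cat >> h.py <<'E'
from scipy.spatial.transform import Rotation as Ro
def plan(x,y,z,a):
    "tool x = -(cos a, sin a): shift (m) and turn (deg) from the measured pose"
    s=telemetry.read_state(); R=s["eef_rot"]; a=np.radians(a)
    tx=np.array([-np.cos(a),-np.sin(a),0]); ty=np.array([0,0,-1.]); T=np.c_[tx,ty,np.cross(tx,ty)]
    d=R.T@(np.array([x,y,z])-s["tcp_pos"])/1000; r=Ro.from_matrix(R.T@T).as_rotvec(degrees=True)
    print("t",round(s["time_s"],2),"tcp",s["tcp_pos"].round(1),"w",round(s["width"],3),"F",s["contact_force"].round(1),"\n shift",d.round(4),"turn",r.round(2))
E
python3 - <<'E'
from h import *
plan(482.5-22*np.cos(np.radians(-10.5)),-84-22*np.sin(np.radians(-10.5)),110,-10.5)
E
```

```text
t 0.5 tcp [ 228.1 -527.9  242.3] w 1.0 F [-0.4 -0.4 -0.1] 
 shift [-0.3913  0.1323 -0.3188] turn [-0.   33.86 -0.  ]
```

```bash
python3 -m creep '{"fingers":[0.085,0.085,0.085,0.085,0.085],"xyz":[[-0.39,0,-0.318],[-0.39,0,-0.318],[-0.39,0,-0.318],[-0.39,0,-0.318],[-0.39,0,-0.318]],"turn":[[0,8,0],[0,16,0],[0,24,0],[0,33.9,0],[0,33.9,0]]}' 30
python3 -m creep '{"fingers":[0.085,0.085,0.085,0.085,0.085],"xyz":[[0,0,0],[0,0,0],[0,0,0],[0,0,0],[0,0,0]],"turn":[[0,0,0],[0,0,0],[0,0,0],[0,0,0],[0,0,0]]}'
python3 - <<'E'
from h import *
plan(482.5-22*np.cos(np.radians(-10.5)),-84-22*np.sin(np.radians(-10.5)),110,-10.5)
E
```

```text
time_s: 1.12
tcp_pos: [370.7, -253.4, 242.6]
eef_rot: [[-0.983, 0.001, -0.185], [0.185, -0.001, -0.983], [-0.001, -1.0, 0.001]]
contact_force: [0.2, -0.4, -0.3]
width: 0.993
time_s: 1.75
tcp_pos: [369.6, -255.7, 242.2]
eef_rot: [[-0.983, -0.0, -0.184], [0.184, 0.0, -0.983], [0.0, -1.0, 0.0]]
contact_force: [0.3, -0.0, -1.2]
width: 0.999
t 1.75 tcp [ 369.6 -255.7  242.2] w 0.999 F [ 0.3 -0.  -1.2] 
 shift [-0.0573  0.1322 -0.1895] turn [-0.   -0.13  0.01]
```

```bash
python3 -m creep '{"fingers":[0.085,0.085,0.085,0.085,0.085],"xyz":[[-0.019,0,-0.062],[-0.038,0,-0.124],[-0.057,0.04,-0.18],[-0.0573,0.09,-0.1895],[-0.0573,0.132,-0.1895]],"turn":[[0,0,0],[0,0,0],[0,0,0],[0,0,0],[0,0,0]]}'
python3 -m creep '{"fingers":[0.085,0.085],"xyz":[[0,0.02,0],[0,0.02,0]],"turn":[[0,0,0],[0,0,0]]}'
python3 - <<'E'
from h import *
plan(482.5-22*np.cos(np.radians(-10.5)),-84-22*np.sin(np.radians(-10.5)),17,-10.5)
c=cap("top"); crop(c,290,150,430,255,5,"pics/t4.png")
E
```

```text
time_s: 2.38
tcp_pos: [461.0, -77.9, 108.5]
eef_rot: [[-0.984, -0.001, -0.181], [0.181, 0.0, -0.984], [0.001, -1.0, -0.0]]
contact_force: [0.1, -0.3, -0.3]
width: 0.993
time_s: 2.62
tcp_pos: [460.0, -79.2, 89.0]
eef_rot: [[-0.983, -0.004, -0.183], [0.183, 0.001, -0.983], [0.004, -1.0, 0.0]]
contact_force: [0.3, 0.3, -0.9]
width: 0.995
t 2.62 tcp [460.  -79.2  89. ] w 0.995 F [ 0.3  0.3 -0.9] 
 shift [-0.0013  0.072   0.0006] turn [-0.   -0.06  0.22]
```

View pics/t4.png

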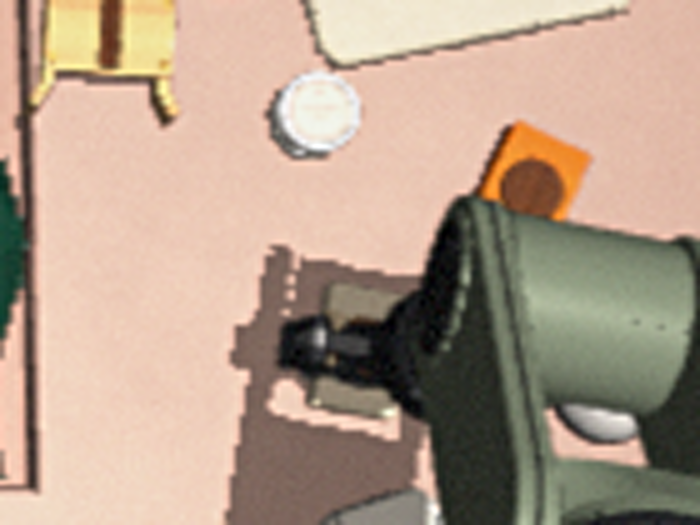

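```bash
python3 -m creep '{"fingers":[0.085,0.085,0.085],"xyz":[[0,0.04,0],[0,0.071,0],[0,0.071,0]],"turn":[[0,0,0],[0,0,0],[0,0,0]]}'
python3 -m creep '{"fingers":[0.045,0.045,0.045,0.045,0.045],"xyz":[[0,0,0],[0,0,0],[0,0,0],[0,0,0],[0,0,0]],"turn":[[0,0,0],[0,0,0],[0,0,0],[0,0,0],[0,0,0]]}' 25
python3 - <<'E'
from h import *
plan(482.5-22*np.cos(np.radians(-10.5)),-84-22*np.sin(np.radians(-10.5)),17,-10.5)
c=cap("top"); crop(c,290,150,430,255,5,"pics/t5.png")
s=cap("side"); crop(s,220,130,360,235,5,"pics/s5.png")
E
```

```text
time_s: 3.05
tcp_pos: [460.5, -79.3, 19.0]
eef_rot: [[-0.983, -0.002, -0.183], [0.183, 0.0, -0.983], [0.002, -1.0, 0.0]]
contact_force: [0.1, 0.9, 0.2]
width: 0.998
time_s: 3.68
tcp_pos: [462.4, -79.5, 21.1]
eef_rot: [[-0.983, 0.004, -0.183], [0.183, -0.001, -0.983], [-0.004, -1.0, 0.0]]
contact_force: [-0.5, -1.9, 6.5]
width: 0.617
t 3.67 tcp [462.4 -79.5  21.1] w 0.617 F [-0.5 -1.9  6.5] 
 shift [0.0014 0.0041 0.0007] turn [-0.01 -0.04 -0.22]
```

View pics/s5.png

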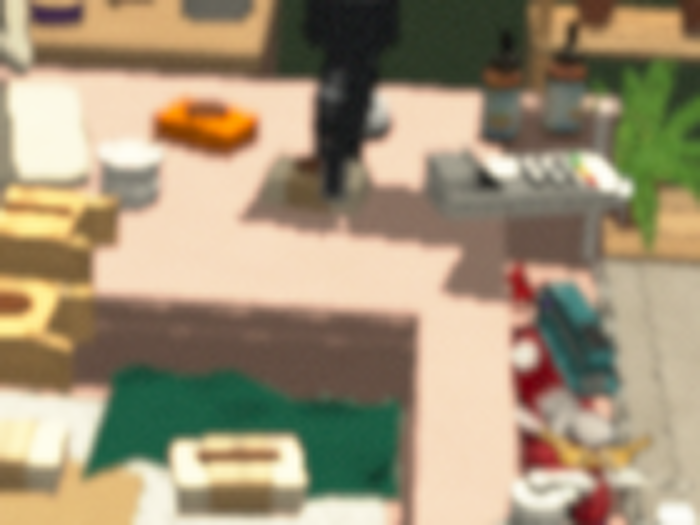

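```bash
python3 - <<'E'
from h import *
plan(540,237.6,20,-2.7)
E
python3 -m creep '{"fingers":[0.045,0.045],"xyz":[[0,-0.001,0],[0,-0.001,0]],"turn":[[0,0,0],[0,0,0]]}'
```

```text
t 3.77 tcp [462.4 -79.5  21.1] w 0.618 F [-0.8  0.3  7. ] 
 shift [-0.0183  0.0011 -0.326 ] turn [-0.03 -7.84 -0.22]
time_s: 4.03
tcp_pos: [461.4, -79.2, 21.1]
eef_rot: [[-0.983, 0.001, -0.183], [0.183, -0.0, -0.983], [-0.001, -1.0, 0.0]]
contact_force: [-1.1, 0.6, 6.5]
width: 0.613
```

View pics/t5.png

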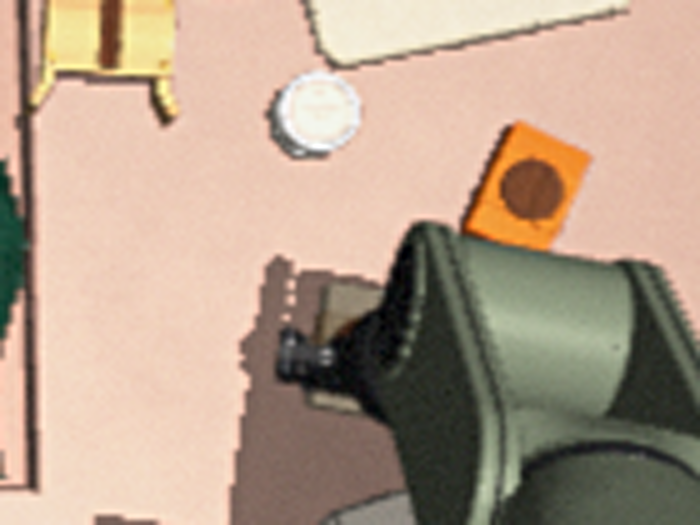

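```bash
python3 -m creep '{"fingers":[0.045,0.045,0.045,0.045,0.045],"xyz":[[0,0,-0.025],[0,0,-0.06],[0,0,-0.1],[0,0,-0.14],[0,0,-0.16]],"turn":[[0,0,0],[0,0,0],[0,0,0],[0,0,0],[0,0,0]]}'
python3 - <<'E'
from h import *
plan(540,237.6,20,-2.7)
E
```

```text
time_s: 4.65
tcp_pos: [491.0, 79.3, 21.1]
eef_rot: [[-0.984, 0.002, -0.181], [0.181, -0.001, -0.984], [-0.002, -1.0, 0.001]]
contact_force: [-0.7, -4.3, 6.7]
width: 0.616
t 4.65 tcp [491.   79.3  21.1] w 0.616 F [-0.7 -4.3  6.7] 
 shift [-0.0196  0.001  -0.1645] turn [-0.04 -7.7  -0.1 ]
```

```bash
python3 -m creep '{"fingers":[0.045,0.045,0.045,0.045,0.045],"xyz":[[-0.004,0,-0.03],[-0.01,0,-0.075],[-0.015,0,-0.12],[-0.0196,0,-0.155],[-0.0196,0,-0.1645]],"turn":[[0,-1.5,0],[0,-3,0],[0,-5,0],[0,-7,0],[0,-7.7,0]]}'
python3 -m creep '{"fingers":[0.045],"xyz":[[0,0,0]],"turn":[[0,0,0]]}'
python3 - <<'E'
from h import *
plan(540,237.6,20,-2.7)
c=cap("top"); crop(c,190,130,330,235,5,"pics/t6.png")
s=cap("side"); crop(s,180,130,320,235,5,"pics/s6.png")
E
```

```text
time_s: 5.28
tcp_pos: [540.7, 237.5, 21.1]
eef_rot: [[-0.999, 0.002, -0.046], [0.046, -0.001, -0.999], [-0.002, -1.0, 0.001]]
contact_force: [-0.5, -5.2, 7.7]
width: 0.617
time_s: 5.4
tcp_pos: [540.7, 237.6, 21.1]
eef_rot: [[-0.999, 0.003, -0.049], [0.049, 0.002, -0.999], [-0.003, -1.0, -0.002]]
contact_force: [0.1, 2.8, 4.8]
width: 0.613
t 5.4 tcp [540.7 237.6  21.1] w 0.613 F [0.1 2.8 4.8] 
 shift [0.0007 0.0011 0.0001] turn [ 0.11 -0.09 -0.17]
```

View pics/t6.png

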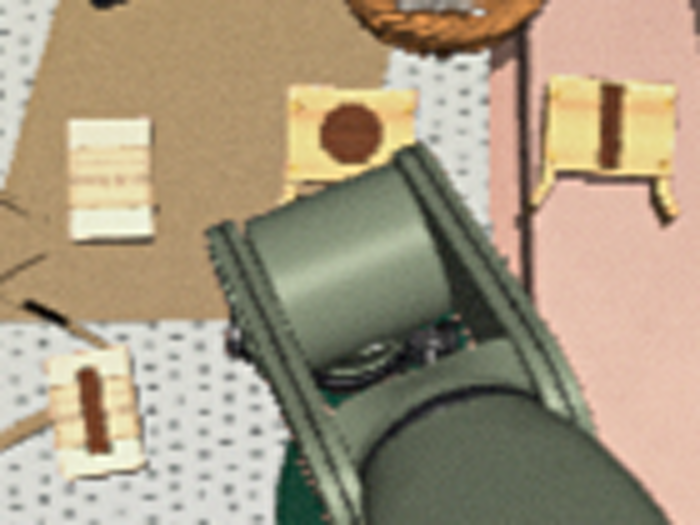

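View pics/s6.png

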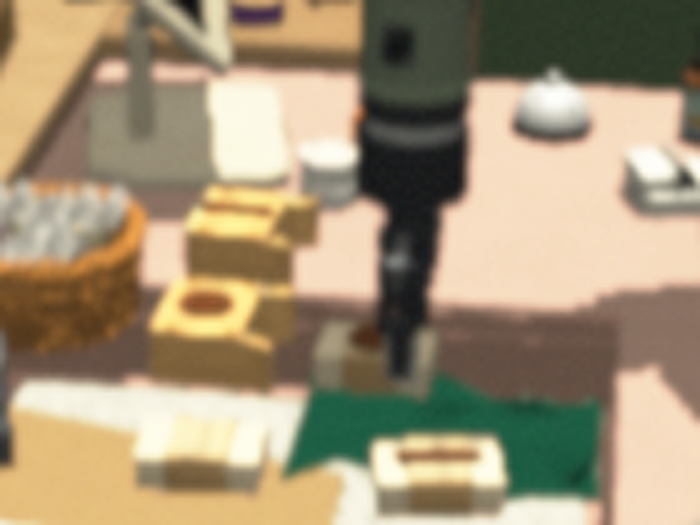

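```bash
python3 -m creep '{"fingers":[0.045,0.045,0.045,0.045,0.045],"xyz":[[-0.012,0,0],[-0.028,0,0],[-0.044,0,0],[-0.058,0,0],[-0.064,0,0]],"turn":[[0,0,0],[0,0,0],[0,0,0],[0,0,0],[0,0,0]]}'
python3 -m creep '{"fingers":[0.045],"xyz":[[0,0,0]],"turn":[[0,0,0]]}'
python3 - <<'E'
from h import *
plan(607,234.5,20,-2.7)
s=cap("side"); crop(s,180,150,280,225,7,"pics/s7.png")
E
```

```text
time_s: 6.12
tcp_pos: [601.5, 232.1, 21.0]
eef_rot: [[-0.999, -0.005, -0.051], [0.051, -0.001, -0.999], [0.005, -1.0, 0.002]]
contact_force: [-8.7, 0.3, 11.9]
width: 0.614
time_s: 6.25
tcp_pos: [602.3, 232.0, 21.1]
eef_rot: [[-0.999, -0.003, -0.051], [0.051, -0.001, -0.999], [0.003, -1.0, 0.001]]
contact_force: [-3.5, 0.6, 9.6]
width: 0.619
t 6.25 tcp [602.3 232.   21.1] w 0.619 F [-3.5  0.6  9.6] 
 shift [-0.0046  0.001  -0.0027] turn [-0.07 -0.2   0.17]
```

View pics/s7.png

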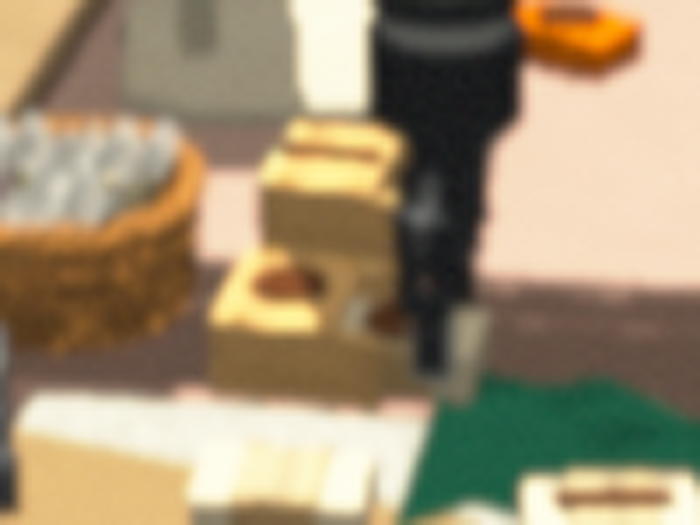

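```bash
python3 - <<'E'
from h import *
s=cap("side")
print(ray(s,[[180+(388)/7,150+320/7],[180+490/7,150+310/7],[180+478/7,150+400/7]],31)[:1], ray(s,[[180+485/7-.5,150+312/7-.5]],27),ray(s,[[180+472/7-.5,150+403/7-.5]],0))
print(proj(s,[[661.8,231.9,47],[626,270,0],[626,200,0]]).round(1), "pad left outer", proj(s,[[602,232+35,10],[613,232+27,27],[591,232+27,27]]))
E
```

```text
[[627.22648495 241.15205772  31.        ]] [[584.92785405 214.38479427  27.        ]] [[585.59463221 258.84549404   0.        ]]
[[225.7 189.6]
 [234.6 207.8]
 [237.5 198.4]] pad left outer [[241.78942913 205.24538263]
 [238.87008961 199.42576823]
 [245.3977614  199.85021808]]
```

```bash
python3 -m creep '{"fingers":[0.085,0.085,0.085,0.085,0.085],"xyz":[[0,0,0],[0,0,0],[0,0,0],[0,-0.05,0],[0,-0.08,0]],"turn":[[0,0,0],[0,0,0],[0,0,0],[0,0,0],[0,0,0]]}'
python3 -m creep '{"fingers":[0.0,0.0,0.0,0.0,0.0],"xyz":[[0.03,0,0],[0.06,0,0],[0.06,0,0],[0.06,0,0],[0.06,0,0]],"turn":[[0,0,0],[0,0,0],[0,0,0],[0,0,0],[0,0,0]]}'
python3 - <<'E'
from h import *
plan(545,236.8,17,-2.7)
s=cap("side"); crop(s,180,150,280,225,7,"pics/s8.png")
E
```

```text
time_s: 6.98
tcp_pos: [604.1, 233.2, 101.8]
eef_rot: [[-0.999, 0.001, -0.05], [0.05, 0.0, -0.999], [-0.001, -1.0, -0.0]]
contact_force: [0.4, 0.0, 0.3]
width: 0.998
time_s: 7.6
tcp_pos: [544.6, 236.2, 100.2]
eef_rot: [[-0.999, 0.001, -0.05], [0.05, 0.0, -0.999], [-0.001, -1.0, -0.0]]
contact_force: [-0.6, -0.4, -0.0]
width: 0.001
t 7.6 tcp [544.6 236.2 100.2] w 0.001 F [-0.6 -0.4 -0. ] 
 shift [-0.0003  0.0832 -0.0006] turn [ 0.01 -0.15 -0.04]
```

View pics/s8.png

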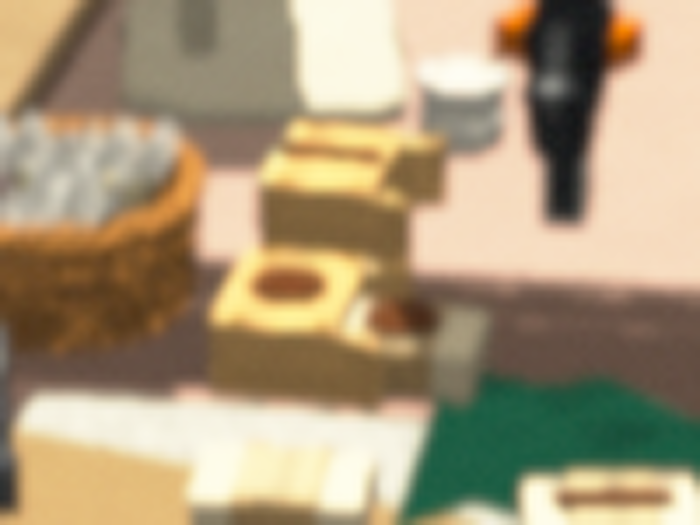

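```bash
python3 -m creep '{"fingers":[0.0,0.0,0.0,0.0,0.0],"xyz":[[0,0.05,0],[0,0.083,0],[0,0.083,0],[-0.015,0.083,0],[-0.025,0.083,0]],"turn":[[0,0,0],[0,0,0],[0,0,0],[0,0,0],[0,0,0]]}'
python3 -m creep '{"fingers":[0.0,0.0,0.0,0.0,0.0],"xyz":[[-0.008,0,0],[-0.016,0,0],[-0.024,0,0],[-0.032,0,0],[-0.036,0,0]],"turn":[[0,0,0],[0,0,0],[0,0,0],[0,0,0],[0,0,0]]}'
```

```text
time_s: 8.28
tcp_pos: [571.5, 235.4, 19.3]
eef_rot: [[-0.999, 0.005, -0.05], [0.05, 0.002, -0.999], [-0.005, -1.0, -0.002]]
contact_force: [-0.2, 0.2, -0.7]
width: -0.001
time_s: 8.9
tcp_pos: [605.0, 233.1, 17.3]
eef_rot: [[-0.999, 0.0, -0.05], [0.05, -0.0, -0.999], [-0.0, -1.0, 0.0]]
contact_force: [-0.8, 0.5, 1.0]
width: 0.003
```

```bash
python3 -m creep '{"fingers":[0.0,0.0,0.0],"xyz":[[-0.003,0,0],[-0.006,0,0],[-0.006,0,0]],"turn":[[0,0,0],[0,0,0],[0,0,0]]}'
python3 -m creep '{"fingers":[0.0,0.0,0.0],"xyz":[[-0.002,0,0],[-0.004,0,0],[-0.004,0,0]],"turn":[[0,0,0],[0,0,0],[0,0,0]]}'
```

```text
time_s: 9.28
tcp_pos: [610.9, 232.8, 17.3]
eef_rot: [[-0.999, 0.001, -0.05], [0.05, 0.0, -0.999], [-0.001, -1.0, -0.0]]
contact_force: [-0.3, -0.2, -0.1]
width: 0.001
time_s: 9.65
tcp_pos: [612.0, 232.6, 17.3]
eef_rot: [[-0.999, -0.006, -0.05], [0.05, -0.001, -0.999], [0.006, -1.0, 0.001]]
contact_force: [-6.8, 1.2, 4.2]
width: -0.003
```

```bash
python3 -m creep '{"fingers":[0.0,0.0,0.0],"xyz":[[-0.001,0,0],[-0.002,0,0],[-0.002,0,0]],"turn":[[0,0,0],[0,0,0],[0,0,0]]}'
python3 -m creep '{"fingers":[0.0,0.0,0.0,0.0,0.085],"xyz":[[0.02,0,0],[0.06,0,0],[0.09,-0.03,0],[0.1,-0.08,0],[0.1,-0.11,0]],"turn":[[0,0,0],[0,0,0],[0,0,0],[0,0,0],[0,0,0]]}'
python3 - <<'E'
from h import *
a=np.radians(9.5)
plan(508-22*np.cos(a),389.5-22*np.sin(a),100,9.5)
s=cap("side"); crop(s,180,150,280,225,7,"pics/s9.png")
E
```

```text
time_s: 10.02
tcp_pos: [612.0, 232.5, 17.3]
eef_rot: [[-0.999, -0.01, -0.05], [0.05, -0.001, -0.999], [0.01, -1.0, 0.002]]
contact_force: [-11.3, 1.5, 7.7]
width: -0.004
time_s: 10.65
tcp_pos: [516.8, 237.9, 129.8]
eef_rot: [[-0.999, 0.003, -0.049], [0.049, 0.001, -0.999], [-0.003, -1.0, -0.001]]
contact_force: [1.4, -0.3, 0.8]
width: 0.199
t 10.65 tcp [516.8 237.9 129.8] w 0.199 F [ 1.4 -0.3  0.8] 
 shift [ 0.0377  0.0299 -0.1463] turn [  0.05 -12.29  -0.19]
```

View pics/s9.png

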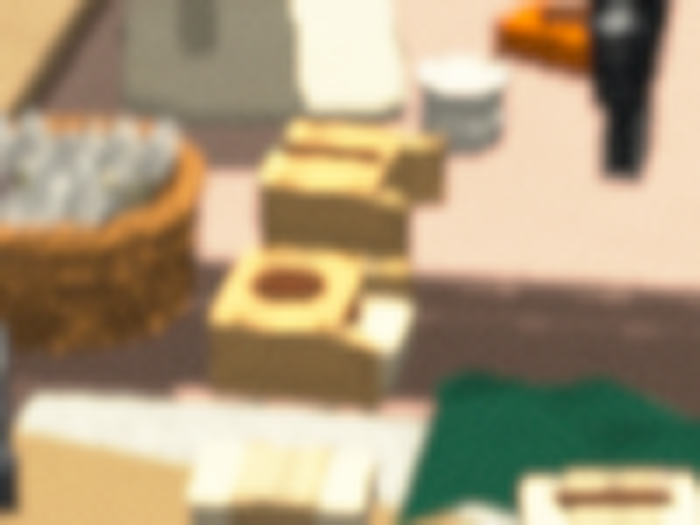

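```bash
python3 -m creep '{"fingers":[0.085,0.085,0.085,0.085,0.085],"xyz":[[0.01,0,-0.04],[0.02,0,-0.08],[0.0377,0.0,-0.13],[0.0377,0.02,-0.1463],[0.0377,0.03,-0.1463]],"turn":[[0,-6,0],[0,-12.3,0],[0,-12.3,0],[0,-12.3,0],[0,-12.3,0]]}'
python3 - <<'E'
from h import *
a=np.radians(9.5)
plan(508-22*np.cos(a),389.5-22*np.sin(a),17,9.5)
c=cap("top");s=cap("side"); crop(s,200,160,320,250,6,"pics/s10.png"); crop(c,150,130,310,250,5,"pics/t10.png")
print(tri(c,s,(182.5,221),(267.5,257.5)),tri(c,s,(199,213),(267,258)),tri(c,s,(182.5,221),(241,252)))
E
```

```text
time_s: 11.32
tcp_pos: [485.7, 385.5, 95.3]
eef_rot: [[-0.986, -0.001, 0.166], [-0.166, -0.002, -0.986], [0.002, -1.0, 0.002]]
contact_force: [-0.6, -0.3, 0.1]
width: 0.988
t 11.32 tcp [485.7 385.5  95.3] w 0.988 F [-0.6 -0.3  0.1] 
 shift [-0.0008  0.0783 -0.0004] turn [-0.09  0.06  0.1 ]
[491.99764934 481.7200028  -44.58905151] [507.97516766 433.25579337 -78.53106203] [536.42623353 486.90589476 -32.63513231]
```

View pics/s10.png

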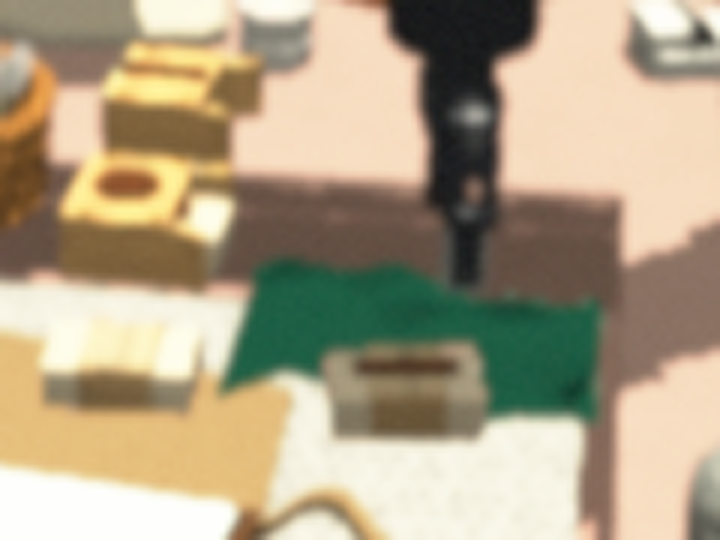

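View pics/t10.png

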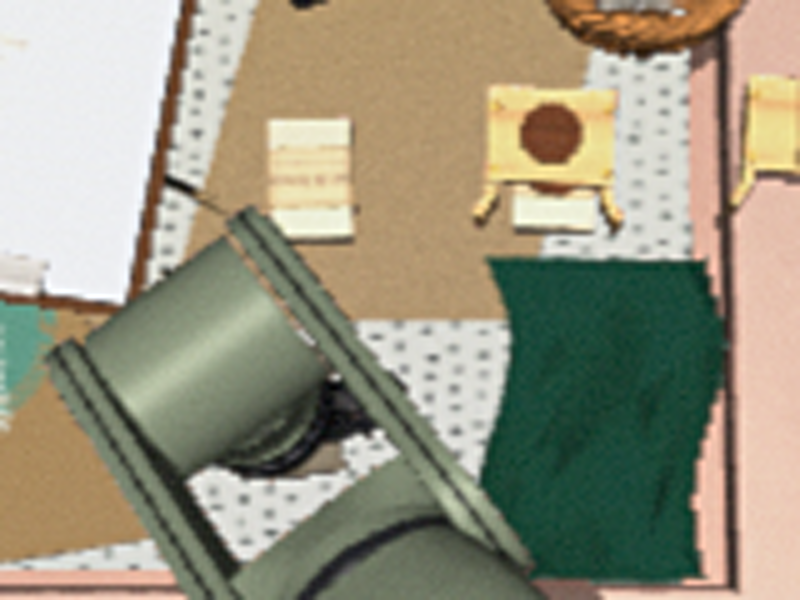

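```bash
python3 -m creep '{"fingers":[0.085,0.085,0.085],"xyz":[[0,0.04,0],[0,0.075,0],[0,0.075,0]],"turn":[[0,0,0],[0,0,0],[0,0,0]]}'
python3 -m creep '{"fingers":[0.045,0.045,0.045,0.045,0.045],"xyz":[[0,0,0],[0,0,0],[0,0,0],[0,0,0],[0,0,0]],"turn":[[0,0,0],[0,0,0],[0,0,0],[0,0,0],[0,0,0]]}' 25
python3 - <<'E'
from h import *
c=cap("top")
print(ray(c,[[150+515/5-.4,130+226/5-.4],[150+592/5-.4,130+232/5-.4]],27).round(1))
a=-2.7; x=540; 
plan(x,69.3-(x-666.7)*.047,20,a)
E
```

```text
time_s: 11.8
tcp_pos: [485.2, 382.7, 20.1]
eef_rot: [[-0.987, -0.005, 0.163], [-0.163, -0.004, -0.987], [0.005, -1.0, 0.003]]
contact_force: [-1.1, -0.2, 0.4]
width: 0.995
time_s: 12.42
tcp_pos: [487.5, 386.0, 24.4]
eef_rot: [[-0.986, 0.003, 0.165], [-0.165, 0.002, -0.986], [-0.004, -1.0, -0.001]]
contact_force: [0.3, -1.5, 7.0]
width: 0.617
[[623.9 253.4  27. ]
 [619.9 205.1  27. ]]
t 12.47 tcp [487.5 386.   24.4] w 0.612 F [ 0.8 -2.6  6.8] 
 shift [-0.0007  0.004   0.3151] turn [ 0.1  12.16 -0.21]
```

```bash
python3 -m creep '{"fingers":[0.045,0.045,0.045,0.045,0.045],"xyz":[[0,0,0.025],[0,0,0.06],[0,0,0.1],[0,0,0.14],[0,0,0.16]],"turn":[[0,0,0],[0,0,0],[0,0,0],[0,2,0],[0,4,0]]}'
python3 -m creep '{"fingers":[0.045],"xyz":[[0,0,0]],"turn":[[0,0,0]]}'
python3 - <<'E'
from h import *
a=-2.7; x=540; 
plan(x,69.3-(x-666.7)*.047,23,a)
E
```

```text
time_s: 13.1
tcp_pos: [514.2, 227.2, 24.4]
eef_rot: [[-0.996, 0.004, 0.092], [-0.092, 0.003, -0.996], [-0.005, -1.0, -0.002]]
contact_force: [-0.6, 4.7, 6.5]
width: 0.613
time_s: 13.22
tcp_pos: [514.4, 226.0, 24.4]
eef_rot: [[-0.996, 0.004, 0.094], [-0.094, 0.0, -0.996], [-0.004, -1.0, 0.0]]
contact_force: [1.0, -4.2, 7.9]
width: 0.612
t 13.22 tcp [514.4 226.   24.4] w 0.612 F [ 1.  -4.2  7.9] 
 shift [-0.0114  0.0014  0.1525] turn [ 0.    8.08 -0.24]
```

```bash
python3 -m creep '{"fingers":[0.045,0.045,0.045,0.045,0.045],"xyz":[[-0.003,0,0.025],[-0.006,0,0.065],[-0.009,0,0.11],[-0.0114,0,0.145],[-0.0114,0,0.1525]],"turn":[[0,1.5,0],[0,3,0],[0,5,0],[0,7,0],[0,8.1,0]]}'
python3 -m creep '{"fingers":[0.045],"xyz":[[0,0,0]],"turn":[[0,0,0]]}'
python3 - <<'E'
from h import *
a=-2.7; x=607; 
plan(x,69.3-(x-666.7)*.047,23,a)
s=cap("side"); crop(s,180,130,300,220,6,"pics/s11.png")
E
```

```text
time_s: 13.85
tcp_pos: [540.2, 75.9, 24.4]
eef_rot: [[-0.999, 0.005, -0.05], [0.05, 0.002, -0.999], [-0.005, -1.0, -0.002]]
contact_force: [-0.5, 4.7, 7.8]
width: 0.616
time_s: 13.98
tcp_pos: [540.3, 75.7, 24.4]
eef_rot: [[-0.999, 0.005, -0.047], [0.047, -0.0, -0.999], [-0.005, -1.0, 0.0]]
contact_force: [0.4, -4.1, 8.2]
width: 0.613
t 13.97 tcp [540.3  75.7  24.4] w 0.613 F [ 0.4 -4.1  8.2] 
 shift [-0.0668  0.0017  0.0004] turn [-0.01  0.01 -0.29]
```

View pics/s11.png

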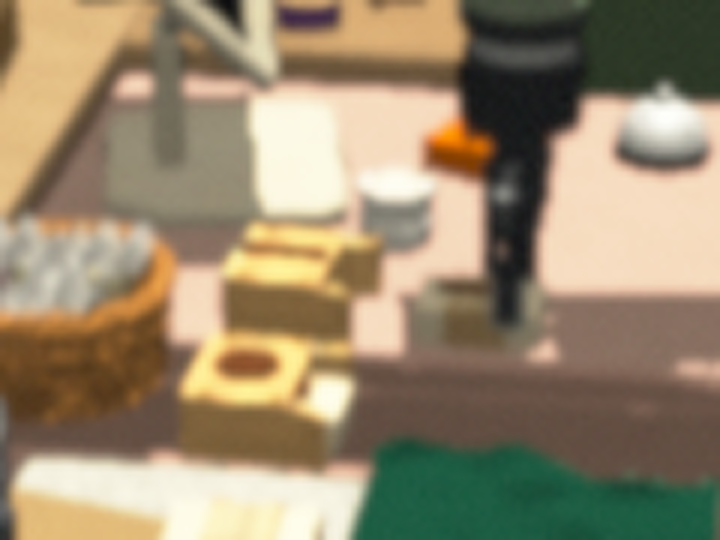

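```bash
python3 -m creep '{"fingers":[0.045,0.045,0.045,0.045,0.045],"xyz":[[-0.012,0,0],[-0.028,0,0],[-0.044,0,0],[-0.058,0,0],[-0.064,0,0]],"turn":[[0,0,0],[0,0,0],[0,0,0],[0,0,0],[0,0,0]]}'
python3 -m creep '{"fingers":[0.045],"xyz":[[0,0,0]],"turn":[[0,0,0]]}'
python3 - <<'E'
from h import *
s=cap("side"); crop(s,180,130,280,205,7,"pics/s12.png")
E
```

```text
time_s: 14.65
tcp_pos: [600.9, 74.0, 24.4]
eef_rot: [[-0.999, -0.003, -0.046], [0.046, 0.0, -0.999], [0.003, -1.0, -0.0]]
contact_force: [-9.0, -0.1, 16.6]
width: 0.613
time_s: 14.78
tcp_pos: [601.6, 73.9, 24.4]
eef_rot: [[-0.999, -0.001, -0.046], [0.046, 0.0, -0.999], [0.001, -1.0, -0.0]]
contact_force: [-4.5, 1.2, 11.9]
width: 0.613
```

View pics/s12.png

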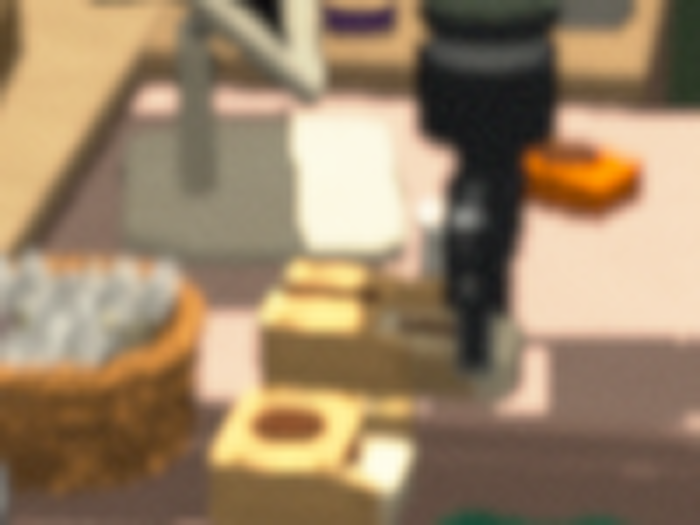

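Bar is entering the strip holder straight. Release, rise, go behind, push.

```bash
python3 -m creep '{"fingers":[0.085,0.085,0.085,0.085,0.085],"xyz":[[0,0,0],[0,0,0],[0,0,0],[0,-0.05,0],[0,-0.08,0]],"turn":[[0,0,0],[0,0,0],[0,0,0],[0,0,0],[0,0,0]]}'
python3 -m creep '{"fingers":[0.0,0.0,0.0,0.0,0.0],"xyz":[[0.03,0,0],[0.06,0,0],[0.06,0,0],[0.06,0,0],[0.06,0,0]],"turn":[[0,0,0],[0,0,0],[0,0,0],[0,0,0],[0,0,0]]}'
python3 - <<'E'
from h import *
plan(545,69.3-(545-666.7)*.047,17,-2.7)
c=cap("top"); crop(c,280,130,400,220,6,"pics/t13.png")
E
```

```text
time_s: 15.45
tcp_pos: [603.0, 74.0, 103.9]
eef_rot: [[-0.999, 0.002, -0.046], [0.046, 0.0, -0.999], [-0.002, -1.0, -0.0]]
contact_force: [-0.3, 0.2, 0.5]
width: 0.993
time_s: 16.08
tcp_pos: [543.4, 76.7, 102.2]
eef_rot: [[-0.999, 0.001, -0.046], [0.046, -0.0, -0.999], [-0.001, -1.0, -0.0]]
contact_force: [0.6, -0.1, -0.5]
width: 0.001
t 16.07 tcp [543.4  76.7 102.2] w 0.001 F [ 0.6 -0.1 -0.5] 
 shift [-0.0016  0.0852  0.0016] turn [ 0.    0.06 -0.05]
```

View pics/t13.png

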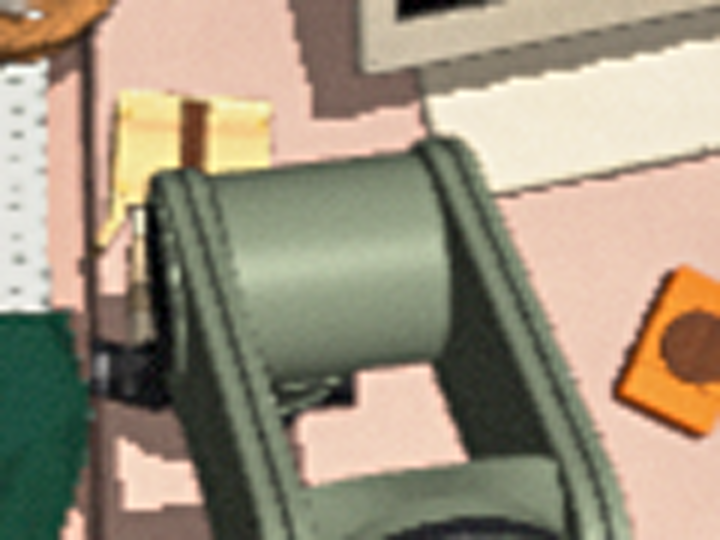

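```bash
python3 -m creep '{"fingers":[0.0,0.0,0.0,0.0,0.0],"xyz":[[0,0.05,0],[0,0.085,0],[0,0.085,0],[-0.015,0.085,0.001],[-0.025,0.085,0.001]],"turn":[[0,0,0],[0,0,0],[0,0,0],[0,0,0],[0,0,0]]}'
python3 -m creep '{"fingers":[0.0,0.0,0.0,0.0,0.0],"xyz":[[-0.008,0,0],[-0.016,0,0],[-0.024,0,0],[-0.032,0,0],[-0.038,0,0]],"turn":[[0,0,0],[0,0,0],[0,0,0],[0,0,0],[0,0,0]]}'
python3 -m creep '{"fingers":[0.0,0.0,0.0],"xyz":[[-0.003,0,0],[-0.006,0,0],[-0.006,0,0]],"turn":[[0,0,0],[0,0,0],[0,0,0]]}'
```

```text
time_s: 16.75
tcp_pos: [570.4, 74.6, 19.2]
eef_rot: [[-0.999, 0.005, -0.046], [0.046, 0.0, -0.999], [-0.005, -1.0, -0.001]]
contact_force: [0.0, -0.3, -0.4]
width: 0.001
time_s: 17.38
tcp_pos: [605.8, 72.8, 17.3]
eef_rot: [[-0.999, -0.0, -0.046], [0.046, -0.0, -0.999], [0.0, -1.0, 0.0]]
contact_force: [-0.7, 0.2, -0.2]
width: 0.002
time_s: 17.75
tcp_pos: [611.7, 72.5, 17.3]
eef_rot: [[-0.999, 0.001, -0.046], [0.046, -0.0, -0.999], [-0.001, -1.0, 0.0]]
contact_force: [1.0, 1.1, -0.2]
width: 0.0
```

```bash
python3 -m creep '{"fingers":[0.0,0.0,0.0],"xyz":[[-0.002,0,0],[-0.004,0,0],[-0.004,0,0]],"turn":[[0,0,0],[0,0,0],[0,0,0]]}'
python3 -m creep '{"fingers":[0.0,0.0,0.0],"xyz":[[-0.002,0,0],[-0.003,0,0],[-0.003,0,0]],"turn":[[0,0,0],[0,0,0],[0,0,0]]}'
```

```text
time_s: 18.12
tcp_pos: [615.7, 72.4, 17.4]
eef_rot: [[-0.999, 0.001, -0.046], [0.046, -0.0, -0.999], [-0.001, -1.0, -0.0]]
contact_force: [0.9, 0.8, -0.5]
width: 0.001
time_s: 18.5
tcp_pos: [616.8, 72.3, 17.3]
eef_rot: [[-0.999, -0.003, -0.046], [0.046, -0.0, -0.999], [0.003, -1.0, 0.0]]
contact_force: [-5.4, 0.4, 3.3]
width: 0.002
```

Hard stop at 616.8 (expected 616.7). One more nudge, then withdraw and look.

```bash
python3 -m creep '{"fingers":[0.0,0.0,0.0],"xyz":[[-0.001,0,0],[-0.003,0,0],[-0.003,0,0]],"turn":[[0,0,0],[0,0,0],[0,0,0]]}'
python3 -m creep '{"fingers":[0.0,0.0,0.0,0.0,0.0],"xyz":[[0.02,0,0],[0.06,0,0],[0.09,-0.03,0],[0.1,-0.08,0],[0.1,-0.13,0.04]],"turn":[[0,0,0],[0,0,0],[0,0,0],[0,0,0],[0,0,0]]}'
python3 -m creep '{"fingers":[0.0,0.0,0.0,0.0,0.0],"xyz":[[0.03,0,0.06],[0.06,0,0.12],[0.09,0,0.18],[0.12,0,0.24],[0.12,0,0.24]],"turn":[[0,0,0],[0,0,0],[0,0,0],[0,0,0],[0,0,0]]}'
python3 - <<'E'
from h import *
c=cap("top"); s=cap("side")
g=lambda x0,y0: cv2.resize(c["color"][y0:y0+40,x0:x0+48],None,fx=8,fy=8,interpolation=cv2.INTER_CUBIC)
cv2.imwrite("pics/t14.png",np.hstack([g(236,142),g(288,142)])); crop(s,180,130,280,205,7,"pics/s14.png")
crop(c,95,95,435,290,2,"pics/t15.png")
E
```

```text
time_s: 18.88
tcp_pos: [616.9, 72.2, 17.2]
eef_rot: [[-0.999, -0.01, -0.046], [0.046, -0.0, -0.999], [0.01, -1.0, 0.001]]
contact_force: [-10.4, 1.4, 9.4]
width: 0.002
time_s: 19.5
tcp_pos: [519.5, 38.8, 147.7]
eef_rot: [[-0.999, 0.002, -0.042], [0.042, 0.0, -0.999], [-0.002, -1.0, -0.0]]
contact_force: [1.1, -0.6, 0.1]
width: -0.002
time_s: 20.12
tcp_pos: [387.5, -199.3, 146.5]
eef_rot: [[-0.999, 0.002, -0.05], [0.05, -0.002, -0.999], [-0.002, -1.0, 0.002]]
contact_force: [0.1, -0.3, 0.0]
width: -0.0
```

View pics/t14.png

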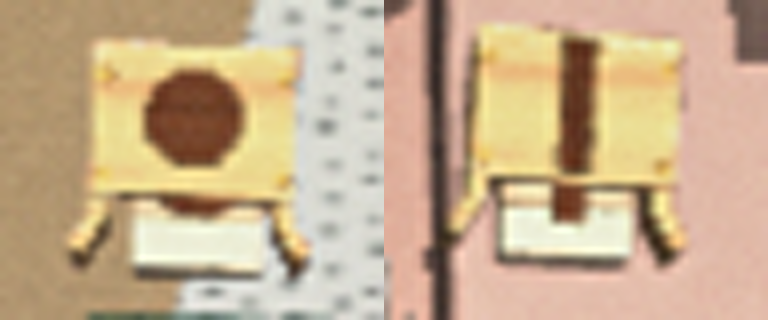

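View pics/s14.png

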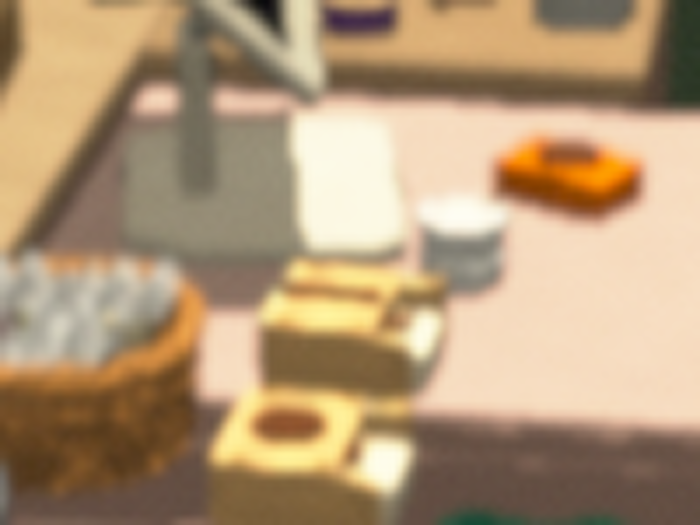

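View pics/t15.png

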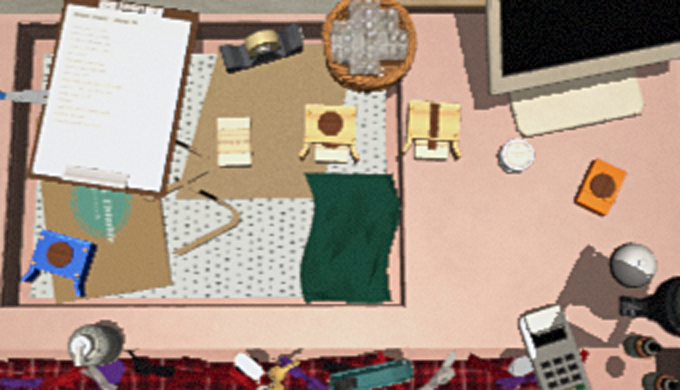

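```bash
python3 - <<'E'
from h import *
c=cap("top")
for n,o,p,h in [("R",(236,142),[(132,264),(260,272)],(661.8,231.9)),("S",(288,142),[(114,256),(244,262)],(666.7,69.3))]:
    w=ray(c,np.array(o)+(np.array(p)+.5)/8-.5,27)[:,:2]; e=w[1]-w[0]; a=np.arctan2(e[0],-e[1]); m=w.mean(0)+39*np.array([np.cos(-.047),np.sin(-.047)])
    print(n,w.round(1).tolist(),"bar yaw deg",np.degrees(np.arctan2(e[0],-e[1])).round(1),"ctr-home",(m-h).round(1))
k,a=bright(c,202,152,222,180); print("plain",rect(c,k,27)[0])
s=telemetry.read_state(); print(s["time_s"],s["contact_force"])
order.close_job()
E
```

```text
R [[624.6, 255.1], [621.3, 204.9]] bar yaw deg -3.8 ctr-home [ 0.1 -3.7]
S [[627.5, 99.0], [625.0, 48.1]] bar yaw deg -2.8 ctr-home [-1.5  2.4]
plain (654.244873046875, 382.7445983886719)
20.275 [-0.29112866  0.706809    0.6377965 ]
the job is handed in; nothing more can be done
```

Both tagged bars are fully home against the back stop of their matching holders. I handed the job in at about 20.3 s, with the arm clear of everything. No verdict is reported at hand-in.

I gripped each bar near its rear end, dragged it flat along the counter and started it into its holder. I then released it and pushed it home from behind with closed fingers.

| Bar | Holder | Push stopped at TCP x (expected) | Force at stop | Offset from home, x / y | Yaw |
|---|---|---|---|---|---|
| bar_round | round disc | 612.0 mm (611.8) | about 11 N | 0.1 / −3.7 mm | within about 1° of the slot |
| bar_strip | strip | 616.9 mm (616.7) | about 10 N | −1.5 / 2.4 mm | within about 1° of the slot |

- **Limits:** these offsets come from the last top view and are inside the allowed 7 mm and 12 mm.
- **Untagged bar:** it measured at exactly the same position as at the start.
- **Failed check:** my first attempt at finding the tags automatically in the side view gave wrong positions. I replaced it with corners picked from enlarged crops of the top view, which agreed with the given sizes to within a few millimetres.

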